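# Guard the transformer's bay for its test

### The job

The bench test cell has two bays side by side and one sliding guard that covers only one of them at a time; it has been left halfway. Slide the guard along its track all the way to the end where it fully shuts the bay holding the black transformer, which leaves the bay with the push-button fully open for unloading. Do not disturb the two parts in the bays, and let go of the guard when it is home.

Things in the scene. Friction and masses are not known exactly. Their poses are not given: they have to be found in the camera images.
- guard (a joint): guard's slide along the front of the fixed grey test cell (300 mm wide, 150 deep, 130 high, clear roof). 0: right-hand end seen from the robot, right bay shut; 0.147 m: left-hand end, left bay shut; between, both are partly open. About 1.5 N of friction, stays where left, hard stop at each end.
- guard_grip (a point): black upright block on the middle of the top edge of the orange-framed clear guard: 16 mm wide along the track, 24 mm thick, from 138 to 190 mm above the bench; nothing near it is above 138 mm. Point: on its centre line at 168 mm; moves with the guard. Axes: y along the track to the left (joint positive), x into the cell, z up. The cell may be turned up to 15 degrees.
- transformer: black control transformer with a row of white terminals on top, 62 x 84 x 88 mm, 0.6 kg, loose in the left or right bay; origin at the centre of its underside. Bay centres are 147 mm apart along the track; with the guard home, its grip stands level with the middle of that bay (within 12 mm of the part's origin along the track).
- push_button: panel push-button with white round cap and black body, 58 x 30 x 35 mm, lying loose in the other bay; origin at the centre of its underside.

How it is judged:
At the end, for the whole second after the job is handed in: The guard is at rest within 12 mm of the end of its track that lies in front of the transformer's bay (the transformer's origin within 40 mm of the grip along the track), so the push-button's bay is open; transformer and push-button are within 15 mm of where they stood ((value of joint guard below 0.012 m or value of joint guard above 0.135 m) and y of transformer in the frame of guard_grip between -0.04 and 0.04 m and distance of each of transformer, push_button from where it was at the start of the episode below 0.015 m and velocity of joint guard between -0.01 and 0.01 m/s); the robot touches nothing.
It also fails if it takes over 32 s, if anything falls off the work surface, if the arm or the gripper's body presses on something with over 40 N, if the wrist force passes 120 N, or if a joint passes its speed limit or range.

### The arm

A 6-joint arm with a two-finger parallel gripper is mounted at the origin on a cart in front of the work surface, level with it; the furniture and walls round the work are solid. World frame = base frame: x ahead of the robot, y to its left, z up, the work surface at z = 0. Lengths are in m, angles in rad, forces in N, time in s.
With the tool pointing down it reaches from about 0.35 to 0.975 m from the base axis. Payload 4.9 kg.
Tool frame: the origin (TCP) lies on the centre line of the jaws, within the pads' length; the fingertips stand 14 mm ahead of it and the grasp point (between the pads) lies 5 mm behind it; y points along the fingers, z is the direction in which the jaws open and shut, and the axes are right-handed (so a half turn about y gives the same grasp; the last joint's range is limited). The gripper opens to 85 mm and grips with 20 to 120 N. Pads are 22 mm wide; open, the fingers measure 114 mm over their backs; the gripper's body (76 mm by 85 mm) begins 54 mm behind the grasp point. The pads swing forward as they close: fully open they stand 13 mm farther back than shut.
Start: joints at [1.032, 0.053, 1.613, -0, 1.476, -0.119], TCP at [0.255, 0.571, 0.245] pointing down, gripper open.
Joint ranges: [-3.01, 3.01], [-1.01, 2.22], [0.06, 2.58], [-1.02, 4.17], [0.09, 2.62], [-3.14, 3.14]. Speed limits (rad/s): [2.57, 2.57, 3.14, 3.14, 3.14, 3.14].

### API

Orientations are given as a rotation vector (axis times angle).
In Python, from station import ctrl gives the robot as it stands.
- The arm moves only by the tool servo_tool, never from a script. Its arguments are lists of equal length, an entry for each row: "delta_pos": the shift along the tool's x, y, z in m, a list of three; "dr": the turn, a rotation vector about the tool's x, y, z in degrees, a list of three; "grip": the opening, from 0 (shut) to 1 (fully open). In form: {"delta_pos": [[x, y, z], ...], "dr": [[rx, ry, rz], ...], "grip": [grip, ...]}. A call has 1 to 5 rows; each row shifts and turns the pose as measured when the row begins, along the tool's axes as they then stand; what a row does not reach is not made up. A row lasts 1/8 s, in which the tool goes at most 62.5 mm and 10.7 degrees, less where a joint would pass 70% of its speed; a pose out of reach is approached as far as the arm can. A call is refused whole if a number of a shift passes 0.0625 or a number of a turn 10.7, either way. A call with a gripper value outside its range is refused whole. The fingers move at their own pace and stop on an object; "grip_force" is the grip in N (left out, the last holds). Time passes only in rows, so rows that do not move let the fingers close. It gives the time, the measured TCP pose, the force and the opening at its end, in the units of the state.
- ctrl.get_obs(): the state, without advancing time (a new reading comes with each control period).
- ctrl.get_image(name): name is "side" or "top"; returns the picture (420x560x3 uint8, red, green, blue); there is no depth.
- ctrl.camera_params(name): a dict with "fovy" (degrees; the focal length in pixels is half the picture's height over the tangent of half this angle, whatever the lens; pixels are square), "cx", "cy" (the principal point, pixels), "eye" and "rotation" of the camera in the world. Camera axes: x right, y down, z forward; pixel columns grow to the right and rows downward; lengths in m; the calibration is good to about 2 mm. A picture is of the moment at which its call begins. camera_params takes no time and is no camera call.
- ctrl.finish_job(): hands the job in, once; it reports no verdict.
Trained networks look in the newest picture that a camera, given by its name, has taken for a name from the list of things; names that differ only in an ending like _2 or _b are one class to them, and where a whole thing is asked for, a point or a joint stands for the part that bears it (a point fixed in the world has none). Each returns a list of dicts, best first, with "score" (0 to 1); they miss things now and then, are a little off and sometimes report something else, mostly with a low value. They report only what shows in the picture. A call takes as long as a camera call.
- ctrl.masks_of(camera, label): "pixels" (420x560 bool, what is visible of it) and "extent" ([left, top, right, bottom] in pixels, round what is visible of it).
The state is a dict: "t": time; "q": joint angles; "dq": joint speeds; "effort": joint torques, N m; "tool_pos": TCP position; "tool_rot": TCP orientation; "contact_force": force on the tool from outside, world axes, zero at the start; "wrist_torque": the same for the moment, N m; "opening": finger opening in m.
Only numpy, scipy, OpenCV 4.12 (cv2) and the standard library are available. Lean on these libraries where they do the work, as an engineer would, in place of code of your own. Each camera call takes 0.05 s, during which the arm holds its last target.

## Working session

There is one attempt and no reset: what is moved stays moved. The work goes in short steps, Python scripts to look and compute and a tool call to move; the robot and the scene stay as the last step left them, time stands still between calls to the robot, and variables do not carry over. Pictures are saved under pics/ and viewed, and the job is handed in when it is done.

Besides the shell and the picture viewer there is one more tool, called after ">>>" as a command line: name --argument value ..., lists and objects as JSON in quotes. servo_tool: Moves the arm, as the interface text tells. Its arguments: {"type":"object","properties":{"delta_pos":{"type":"array","items":{"type":"array","items":{"type":"number"}}},"dr":{"type":"array","items":{"type":"array","items":{"type":"number"}}},"grip":{"type":"array","items":{"type":"number"}},"grip_force":{"type":"number"}},"required":["delta_pos","dr","grip"]}

```bash
mkdir -p pics; ls; python3 - <<'E'
from station import ctrl
import cv2,numpy as np
for n in("side","top"):
    im=ctrl.get_image(n); cv2.imwrite(f"pics/{n}0.png",im[:,:,::-1]); np.save(f"{n}0.npy",im)
    print(n,ctrl.camera_params(n))
    for l in("guard","guard_grip","transformer","push_button"):
        for r in ctrl.masks_of(n,l)[:2]:
            ys,xs=np.nonzero(r["pixels"]); print(l,r["score"],r["extent"],xs.mean(),ys.mean(),len(xs))
o=ctrl.get_obs();print(o)
E
```

```text
pics
side {'fovy': 54.12761458802163, 'cx': 273.01782431125497, 'cy': 212.7108772750394, 'eye': array([-0.12999546, -0.19654814,  0.5771967 ]), 'rotation': array([-1.71872247,  1.46870158, -0.79018091])}
guard 0.83 [268.6, 178.2, 342.6, 256.2] 302.9245385450597 225.91530944625407 3684
guard_grip 0.82 [265.9, 178.4, 337.9, 258.6] 302.8394630872483 225.98523489932887 3725
transformer 0.79 [251.1, 205.6, 267.2, 230.8] 259.9323943661972 217.48169014084507 355
top {'fovy': 56.970151686934756, 'cx': 276.98453268267866, 'cy': 218.07556753816206, 'eye': array([ 0.45372398, -0.07121342,  0.96742982]), 'rotation': array([-2.14896941,  2.11791866, -0.16787505])}
guard 0.64 [277.7, 215.2, 344.8, 234.7] 309.9021879021879 226.15958815958817 777
guard_grip 0.83 [275.5, 215.2, 344.9, 235.9] 309.93658536585366 225.90121951219513 820
{'t': 0.5, 'q': array([ 1.03199144e+00,  5.26867364e-02,  1.61294374e+00, -1.84176538e-06,
        1.47601869e+00, -1.18983365e-01]), 'dq': array([-0.00047981,  0.0017478 , -0.00029687, -0.00087482,  0.00342341,
       -0.00065634]), 'effort': array([ 2.49597524e-04, -3.93220603e+01, -3.70025933e+01, -5.46340334e-05,
        1.29961572e-03, -3.34752706e-07]), 'tool_pos': array([0.25471733, 0.57069402, 0.24528565]), 'tool_rot': array([-1.54565252,  0.32930377, -0.32927766]), 'contact_force': array([ 0.77678831,  0.34330787, -0.28404161]), 'wrist_torque': array([-0.01042345, -0.03738082,  0.02727362]), 'opening': 0.0854875927943281}
```

View pics/side0.png

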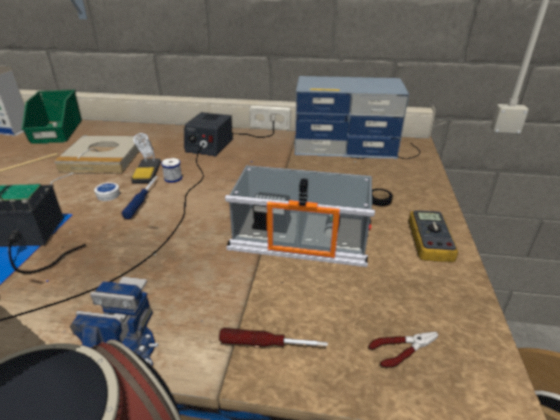

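View pics/top0.png

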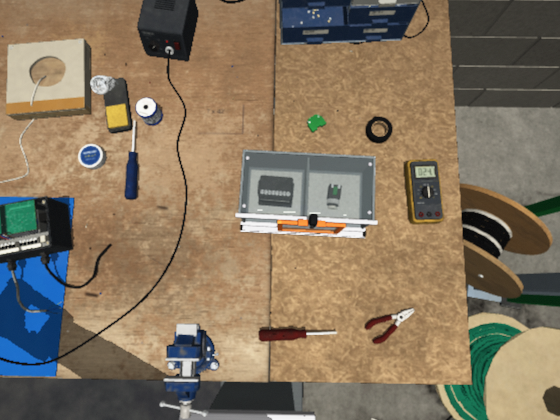

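```bash
python3 - <<'E'
import cv2,numpy as np
s=np.load("side0.npy");t=np.load("top0.npy")
a=cv2.resize(s[150:280,210:370][:,:,::-1],None,fx=5,fy=4.5,interpolation=cv2.INTER_CUBIC)
b=cv2.resize(t[160:280,230:390][:,:,::-1],None,fx=5,fy=5,interpolation=cv2.INTER_CUBIC)
cv2.imwrite("pics/s0z.png",a);cv2.imwrite("pics/t0z.png",b)
E
```

```text
(no output)
```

View pics/s0z.png

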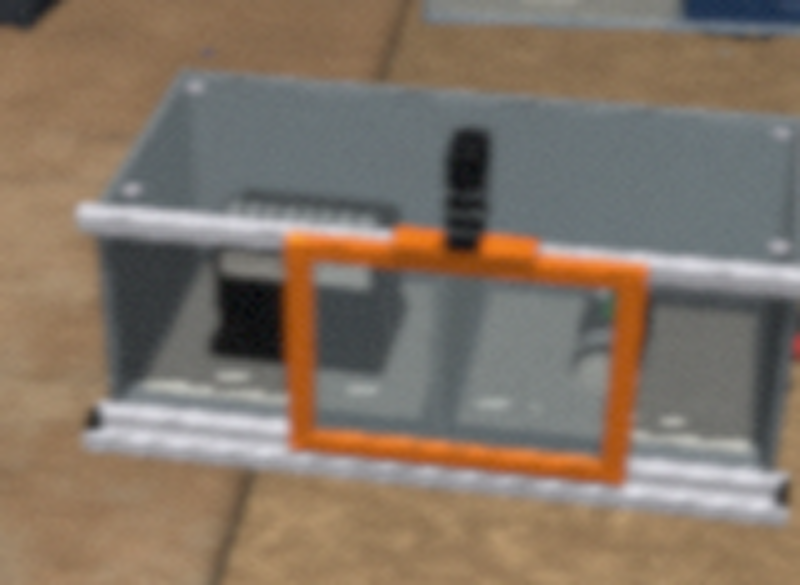

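View pics/t0z.png

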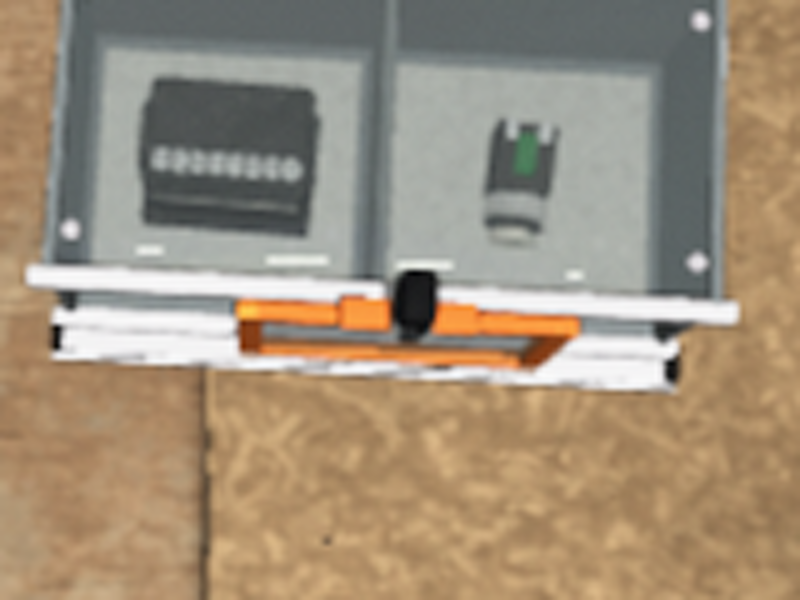

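The transformer (white terminal row, top view about (276,190)) is in the image-left bay and the push-button at about (334,193). The grip block is at about (313,218) in the top view. In the side view it runs from (304,179) down to (303,205).

```bash
cat > h.py <<'E'
import numpy as np
from scipy.spatial.transform import Rotation as R
from station import ctrl
def cam(n):
    p=ctrl.camera_params(n); f=210/np.tan(np.radians(p["fovy"]/2)); return p,f,R.from_rotvec(p["rotation"]).as_matrix()
def ray(n,u,v):
    p,f,M=cam(n); d=M@np.array([(u-p["cx"])/f,(v-p["cy"])/f,1]); return p["eye"],d
def onz(n,u,v,z):
    e,d=ray(n,u,v); return e+d*(z-e[2])/d[2]
def proj(n,P):
    p,f,M=cam(n); c=M.T@(np.array(P)-p["eye"]); return f*c[0]/c[2]+p["cx"],f*c[1]/c[2]+p["cy"]
def tri(a,b):
    (e1,d1),(e2,d2)=ray("side",*a),ray("top",*b)
    A=np.stack([d1,-d2],1); s,*_=np.linalg.lstsq(A,e2-e1,rcond=None)
    p,q=e1+d1*s[0],e2+d2*s[1]; return (p+q)/2,np.linalg.norm(p-q)
E
python3 - <<'E'
from h import *
np.set_printoptions(precision=4,suppress=True)
Z=lambda x,y:(230+x/5,160+y/5); S=lambda x,y:(210+x/5,150+y/4.5)
print("top rail",onz("top",*Z(30,275),.13),onz("top",*Z(735,313),.13))
print("bot rail front",onz("top",*Z(55,357),.0),onz("top",*Z(675,388),.0))
print("side bot rail",onz("side",*S(85,450),0),onz("side",*S(785,520),0))
print("block top",onz("top",*Z(416,288),.19),"side",onz("side",*S(470,132),.19))
print("block corners top",[onz("top",*Z(*c),.19) for c in((397,272),(436,272))])
print("tri",tri(S(470,135),Z(416,288)))
print("roof corners",[onz("top",*Z(*c),.13) for c in((70,229),(697,262),(701,20))])
print("transf top", onz("top",*Z(230,160),.088), "pb",onz("top",*Z(520,185),.02))
print(R.from_rotvec(ctrl.get_obs()["tool_rot"]).as_matrix())
E
```

```text
top rail [0.5971 0.0251 0.13  ] [ 0.5846 -0.2838  0.13  ]
bot rail front [0.5777 0.0261 0.    ] [ 0.5664 -0.2856  0.    ]
side bot rail [0.5773 0.0264 0.    ] [ 0.5706 -0.2845  0.    ]
block top [ 0.5837 -0.1391  0.19  ] side [ 0.5859 -0.1407  0.19  ]
block corners top [array([ 0.5902, -0.1314,  0.19  ]), array([ 0.5904, -0.1473,  0.19  ])]
tri (array([ 0.584 , -0.1401,  0.1894]), np.float64(0.0017668794171585753))
roof corners [array([0.618 , 0.0082, 0.13  ]), array([ 0.6071, -0.2677,  0.13  ]), array([ 0.7174, -0.2721,  0.13  ])]
transf top [ 0.66   -0.0615  0.088 ] pb [ 0.6651 -0.206   0.02  ]
[[ 0.9132 -0.      0.4076]
 [-0.4076 -0.      0.9132]
 [-0.     -1.     -0.0001]]
```

Image-left is +y, so the transformer is in the left bay and the guard must go to the 0.147 end. Grip centre is about (0.579, -0.140) with the track yawed about -2.1°. First I align the yaw and start the traverse.

>>> servo_tool --delta_pos '[[0,0,0],[0,0,0],[0,0,0],[0.025,0,-0.05],[0.025,0,-0.05]]' --dr '[[0,-10.5,0],[0,-10.5,0],[0,-1,0],[0,0,0],[0,0,0]]' --grip '[1,1,1,1,1]' --grip_force 20

```text
t: 1.12
tool_pos: [0.3018, 0.4696, 0.2451]
tool_rot: [-1.57, 0.02, -0.021]
contact_force: [1.7, 1.0, -0.3]
opening: 0.0851
```

```bash
cat > st.py <<'E'
from h import *
np.set_printoptions(precision=4,suppress=True)
o=ctrl.get_obs(); M=R.from_rotvec(o["tool_rot"]).as_matrix()
print(o["t"],o["tool_pos"],o["q"],o["contact_force"],o["opening"]); print(M)
th=np.arctan2(M[0,2],M[1,2]); print("yaw",-np.degrees(th))
# residual turn to yaw -2.1 (down)
z=np.array([.037,1,0]);z/=np.linalg.norm(z);y=np.array([0,0,-1.]);x=np.cross(y,z)
print("dr",np.degrees(R.from_matrix(M.T@np.stack([x,y,z],1)).as_rotvec()))
print("to grasp xy @.163",M.T@(np.array([.579,-.140,.163])-o["tool_pos"]))
E
python3 st.py
```

```text
1.125 [0.3018 0.4696 0.2451] [ 0.8663 -0.1066  1.7694  0.      1.4783 -0.6782] [ 1.7253  1.0295 -0.2685] 0.08512585828849288
[[ 0.9997  0.0003  0.0262]
 [-0.0262  0.0004  0.9997]
 [ 0.0003 -1.      0.0004]]
yaw -1.502996809739594
dr [-0.0216  0.616   0.0155]
to grasp xy @.163 [ 0.2931  0.082  -0.6022]
```

>>> servo_tool --delta_pos '[[0.027,0,-0.055],[0.027,0,-0.055],[0.027,0,-0.055],[0.027,0,-0.055],[0.027,0,-0.055]]' --dr '[[0,0.6,0],[0,0,0],[0,0,0],[0,0,0],[0,0,0]]' --grip '[1,1,1,1,1]'

```text
t: 1.75
tool_pos: [0.4277, 0.1829, 0.2464]
tool_rot: [-1.568, 0.034, -0.042]
contact_force: [1.3, 0.5, -1.2]
opening: 0.0854
```

>>> servo_tool --delta_pos '[[0.027,0,-0.055],[0.027,0,-0.055],[0.027,0,-0.055],[0.027,0,-0.055],[0.027,0,-0.055]]' --dr '[[0,0,0],[0,0,0],[0,0,0],[0,0,0],[0,0,0]]' --grip '[1,1,1,1,1]'

```text
t: 2.38
tool_pos: [0.5489, -0.1055, 0.2489]
tool_rot: [-1.567, 0.041, -0.059]
contact_force: [0.9, 1.4, -0.3]
opening: 0.0856
```

```bash
python3 st.py
```

```text
2.375 [ 0.5489 -0.1055  0.2489] [-0.326  -0.1141  1.7701  0.0063  1.4753 -1.8338] [ 0.8748  1.3818 -0.3109] 0.08559009507561649
[[ 0.9979  0.0117  0.0635]
 [-0.0635  0.0026  0.998 ]
 [ 0.0116 -0.9999  0.0033]]
yaw -3.639300311462542
dr [-0.1828 -1.5214  0.6646]
to grasp xy @.163 [ 0.0313  0.0862 -0.0329]
```

>>> servo_tool --delta_pos '[[0.031,0,-0.033],[0,0,0]]' --dr '[[-0.2,-1.5,0.7],[0,0,0]]' --grip '[1,1]'

```text
t: 2.62
tool_pos: [0.5789, -0.1457, 0.2487]
tool_rot: [-1.571, 0.039, -0.036]
contact_force: [-0.8, 0.9, -0.3]
opening: 0.0858
```

```bash
python3 st.py; python3 - <<'E'
from h import *
import cv2
a=ctrl.get_image("side");b=ctrl.get_image("top")
cv2.imwrite("pics/s1.png",cv2.resize(a[100:280,200:400][:,:,::-1],None,fx=3,fy=3)); cv2.imwrite("pics/t1.png",cv2.resize(b[150:290,230:390][:,:,::-1],None,fx=4,fy=4))
E
```

```text
2.625 [ 0.5789 -0.1457  0.2487] [-0.3708 -0.0145  1.6753 -0.001   1.4818 -1.8937] [-0.7904  0.8513 -0.2835] 0.08584546217696427
[[ 0.9989 -0.0013  0.0477]
 [-0.0477 -0.0006  0.9989]
 [-0.0013 -1.     -0.0006]]
yaw -2.7358789235941376
dr [ 0.0347 -0.6169 -0.0736]
to grasp xy @.163 [-0.0001  0.0857  0.0058]
```

View pics/s1.png

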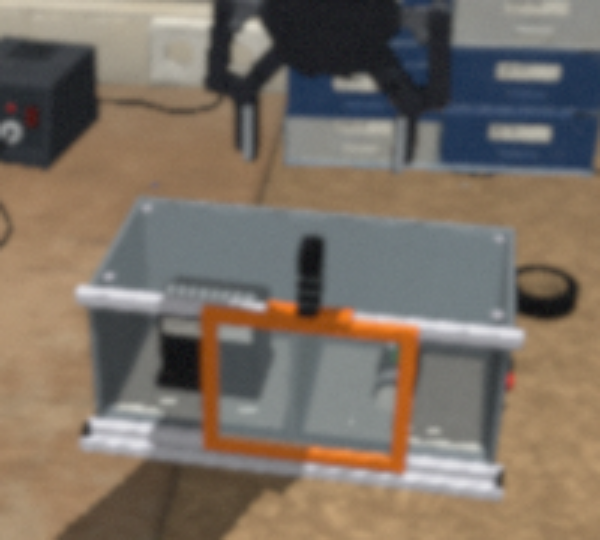

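View pics/t1.png

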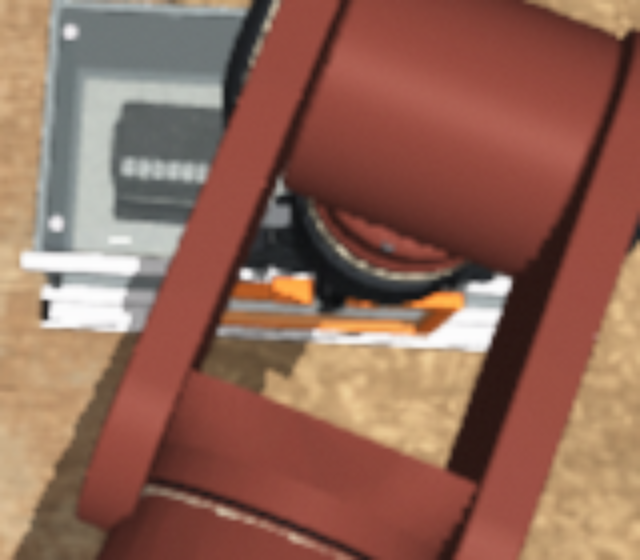

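The side picture shows the open fingers at crop columns 247 and 405, straddling the block at 311. The top camera is hidden by the arm. I descend with the small y correction.

>>> servo_tool --delta_pos '[[0,0.04,0.006],[0,0.04,0],[0,0.005,0]]' --dr '[[0,-0.6,0],[0,0,0],[0,0,0]]' --grip '[1,1,1]'

```text
t: 3.1
tool_pos: [0.5778, -0.1338, 0.1651]
tool_rot: [-1.571, 0.024, -0.029]
contact_force: [0.0, 1.0, 0.2]
opening: 0.0855
```

```bash
python3 st.py; python3 - <<'E'
from h import *
import cv2
a=ctrl.get_image("side")
cv2.imwrite("pics/s2.png",cv2.resize(a[100:280,200:400][:,:,::-1],None,fx=3,fy=3))
E
```

```text
3.1 [ 0.5778 -0.1338  0.1651] [-0.3531  0.0376  1.7655  0.0003  1.3351 -1.8907] [0.0295 0.9646 0.2382] 0.08549991838445108
[[ 0.9994  0.0033  0.0333]
 [-0.0333 -0.0009  0.9994]
 [ 0.0034 -1.     -0.0008]]
yaw -1.9058813409747082
dr [0.0431 0.2132 0.1922]
to grasp xy @.163 [ 0.0014  0.0021 -0.0062]
```

View pics/s2.png

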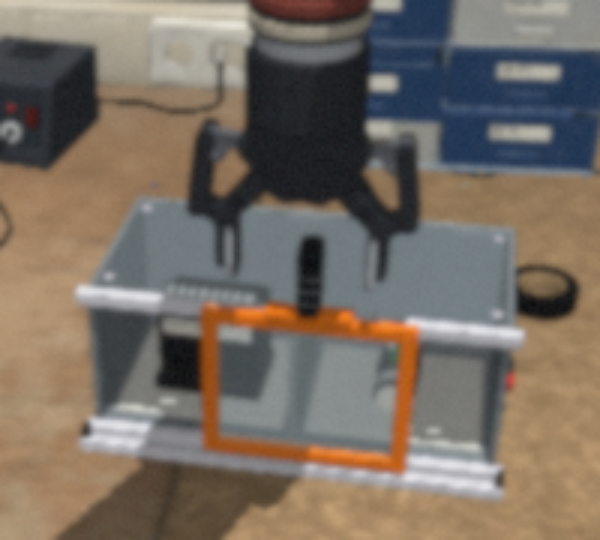

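The fingers (columns 228 and 375) straddle the block (311), with the tips above the 138 mm edge. I shift about 6 mm right and close.

>>> servo_tool --delta_pos '[[0.001,0.001,-0.006],[0,0,0],[0,0,0],[0,0,0],[0,0,0]]' --dr '[[0,0,0],[0,0,0],[0,0,0],[0,0,0],[0,0,0]]' --grip '[1,0,0,0,0]' --grip_force 20

```text
t: 3.78
tool_pos: [0.5824, -0.1408, 0.1725]
tool_rot: [-1.575, 0.014, -0.038]
contact_force: [0.3, -0.2, -0.9]
opening: 0.0156
```

```bash
python3 st.py
```

```text
3.775 [ 0.5824 -0.1408  0.1725] [-0.3618  0.0371  1.753   0.001   1.3355 -1.8994] [ 0.3103 -0.1963 -0.9319] 0.015578694565115778
[[ 0.9993  0.0153  0.0334]
 [-0.0333 -0.0047  0.9994]
 [ 0.0154 -0.9999 -0.0042]]
yaw -1.9145477811656177
dr [0.2403 0.2063 0.8847]
to grasp xy @.163 [-0.0036  0.0095  0.0007]
```

Gripped at 15.6 mm (block is 16 mm). About 84 mm to go to the left; slide in stages.

>>> servo_tool --delta_pos '[[0,0,0.016],[0,0,0.016],[0,0,0.016],[0,0,0.016]]' --dr '[[0,0,0],[0,0,0],[0,0,0],[0,0,0]]' --grip '[0,0,0,0]'

```text
t: 4.28
tool_pos: [0.585, -0.074, 0.1726]
tool_rot: [-1.576, 0.015, -0.041]
contact_force: [0.8, -2.2, 0.3]
opening: 0.0157
```

```bash
python3 st.py
```

```text
4.275 [ 0.585  -0.074   0.1726] [-0.2513  0.0141  1.7764 -0.0015  1.3336 -1.7865] [ 0.8286 -2.1778  0.2906] 0.015677894276150343
[[ 0.9992  0.0166  0.0353]
 [-0.0352 -0.0057  0.9994]
 [ 0.0168 -0.9998 -0.0051]]
yaw -2.025253286051997
dr [0.2935 0.0962 0.9646]
to grasp xy @.163 [-0.0039  0.0099 -0.0662]
```

>>> servo_tool --delta_pos '[[0,0,0.006],[0,0,0.005],[0,0,0.003]]' --dr '[[0,0,0],[0,0,0],[0,0,0]]' --grip '[0,0,0]'

```text
t: 4.65
tool_pos: [0.5857, -0.0574, 0.1726]
tool_rot: [-1.576, 0.013, -0.04]
contact_force: [1.2, -1.9, 0.9]
opening: 0.0157
```

>>> servo_tool --delta_pos '[[0,0,0.003],[0,0,0.003]]' --dr '[[0,0,0],[0,0,0]]' --grip '[0,0]'

```text
t: 4.9
tool_pos: [0.5858, -0.0539, 0.1726]
tool_rot: [-1.582, 0.014, -0.04]
contact_force: [-0.1, -16.1, -0.9]
opening: 0.0158
```

A 16 N reaction at y = -0.054, after 87 mm of travel against about 84 expected, means the hard stop. I release and lift clear.

>>> servo_tool --delta_pos '[[0,0,-0.001],[0,0,0],[0,0,0],[0,0,0],[0,0,0]]' --dr '[[0,0,0],[0,0,0],[0,0,0],[0,0,0],[0,0,0]]' --grip '[0,0.6,0.6,0.6,0.6]'

```text
t: 5.52
tool_pos: [0.5852, -0.0542, 0.1719]
tool_rot: [-1.58, 0.015, -0.038]
contact_force: [-0.4, -0.2, -0.2]
opening: 0.0513
```

```bash
python3 st.py; python3 - <<'E'
from h import *
import cv2
a=ctrl.get_image("side")
cv2.imwrite("pics/s3.png",cv2.resize(a[100:280,200:400][:,:,::-1],None,fx=3,fy=3))
E
```

```text
5.525 [ 0.5852 -0.0542  0.1719] [-0.2162  0.011   1.7807 -0.0064  1.3334 -1.7517] [-0.4003 -0.1514 -0.1549] 0.05132089632317584
[[ 0.9993  0.0148  0.0339]
 [-0.0337 -0.0097  0.9994]
 [ 0.0151 -0.9998 -0.0091]]
yaw -1.9421189489557769
dr [0.5227 0.1808 0.8674]
to grasp xy @.163 [-0.0034  0.0096 -0.0858]
```

View pics/s3.png

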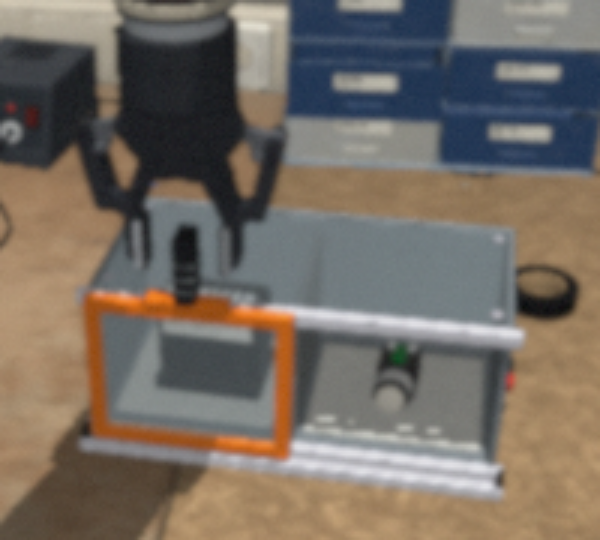

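The picture shows the guard covering the left bay, with the fingers (columns 138 and 232) clear on both sides of the block (186). The right bay is open. I lift straight up and then move left to clear the top view.

>>> servo_tool --delta_pos '[[0,-0.04,0],[0,-0.05,0],[0,-0.03,0],[0,0,0.06],[0,0,0.06]]' --dr '[[0,0,0],[0,0,0],[0,0,0],[0,0,0],[0,0,0]]' --grip '[0.6,0.6,0.6,0.6,0.6]'

```text
t: 6.2
tool_pos: [0.5878, 0.066, 0.2945]
tool_rot: [-1.58, 0.021, -0.044]
contact_force: [0.4, 0.9, -0.2]
opening: 0.051
```

>>> servo_tool --delta_pos '[[0,0,0.06],[0,0,0.06],[0,0,0.05],[0,0,0.05],[0,0,0]]' --dr '[[0,0,0],[0,0,0],[0,0,0],[0,0,0],[0,0,0]]' --grip '[0.6,0.6,0.6,0.6,0.6]'

```text
t: 6.82
tool_pos: [0.5959, 0.2965, 0.2932]
tool_rot: [-1.579, 0.015, -0.042]
contact_force: [-0.1, -0.0, 0.2]
opening: 0.0516
```

```bash
python3 st.py; python3 - <<'E'
from h import *
import cv2
a=ctrl.get_image("side");b=ctrl.get_image("top")
v=np.hstack([cv2.resize(x[150:290,220:390][:,:,::-1],None,fx=2.3,fy=3) for x in(a,b)])
cv2.imwrite("pics/f.png",v)
for n,u in(("side",a),("top",b)):
    for l in("guard","transformer","push_button"):
        for r in ctrl.masks_of(n,l)[:1]:print(n,l,r["score"],r["extent"])
    d=np.abs(u.astype(int)-np.load(n+"0.npy")).sum(2)
    if n=="top":print("diff transf",d[175:207,258:295].mean(),"pb",d[180:210,322:345].mean())
E
```

```text
6.825 [0.5959 0.2965 0.2932] [ 0.3559  0.1168  1.4657 -0.0146  1.5463 -1.1779] [-0.1272 -0.0449  0.2461] 0.05158150914246453
[[ 0.9992  0.0171  0.0368]
 [-0.0367 -0.0092  0.9993]
 [ 0.0174 -0.9998 -0.0086]]
yaw -2.110791053095703
dr [0.4904 0.0125 0.9979]
to grasp xy @.163 [-0.0031  0.1339 -0.4357]
side guard 0.56 [227.1, 173.4, 299.5, 251.9]
side push_button 0.65 [325.1, 213.8, 341.1, 235.4]
top guard 0.67 [237.3, 211.6, 306.9, 232.4]
top push_button 0.62 [237.8, 214.2, 307.6, 232.6]
diff transf 13.947635135135135 pb 18.33478260869565
```

View pics/f.png

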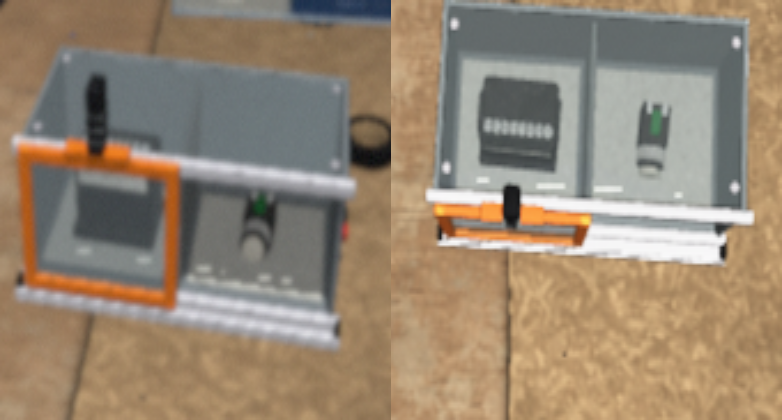

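Guard is at its left end (block at top-view pixel about (272,217)) and both parts look unmoved. I'm handing in.

```bash
python3 -c "
from station import ctrl
print(ctrl.finish_job())"
```

```text
the job is handed in; nothing more can be done
None
```

I slid the guard to the left-hand end of its track, where it shuts the transformer's bay and leaves the push-button's bay open. I then let go, lifted clear and handed the job in at about 7 s.

- **Guard at the stop:** it moved about 87 mm, against the 84 mm I estimated from the pictures. The force then jumped from about 2 N to 16 N at the hard stop, and the grip stands about 8 mm from the transformer's measured centre along the track.
- **After release:** the force reading was near zero. Both cameras showed the guard over the left bay and the arm clear of the cell.
- **Parts in the bays:** both look unmoved in the before and after top views. I compared the images only and did not measure their positions again.
- **Disagreements:** in the last top view the network's "push_button" detection was really the guard, so I ignored it. It did not report the transformer in either final picture, though it is plain to see in both.

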